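# Hook the trapped slide carrier out of the slide dryer

### The arm

A 6-joint arm with a two-finger parallel gripper is mounted at the origin on a cart in front of the work surface, level with it; the furniture and walls round the work are solid. World frame = base frame: x ahead of the robot, y to its left, z up, the work surface at z = 0. Lengths are in m, angles in rad, forces in N, time in s.
With the tool pointing down it reaches from about 0.325 to 0.775 m from the base axis. Payload 5.5 kg.
Tool frame: the origin (TCP) lies at the very end of the fingers, on their centre line; the grasp point (between the pads) lies ctrl.grip_point_offset behind it (ctrl.grip_point_offset is the distance from the TCP to the grasp point, in m); z points along the fingers, y is the direction in which the jaws open and shut (so a half turn about z gives the same grasp; the last joint's range is limited). The gripper opens to 85 mm and grips with 20 to 120 N. Pads are 22 mm wide; open, the fingers measure 114 mm over their backs; the gripper's body (76 mm by 85 mm) begins 54 mm behind the grasp point. The pads swing forward as they close: fully open they stand 13 mm farther back than shut.
Start: joints at [1.196, 0.091, 1.231, -0, 1.82, -0.057], TCP at [0.187, 0.57, 0.231] pointing down, gripper open.
Joint ranges: [-2.87, 2.87], [-0.86, 2.18], [0.17, 2.46], [-1.51, 4.65], [0.06, 2.69], [-2.65, 2.65]. Speed limits (rad/s): [2.57, 2.57, 3.01, 3.14, 3.14, 3.14].

### API

Orientations are given as a unit quaternion [x, y, z, w].
In Python, from bench import ctrl gives the robot as it stands.
- The arm moves only by the shell command python3 -m pendant 'ROWS' [FORCE]. ROWS is JSON, a list of rows, each a list of 7 numbers: the shift along the tool's x, y, z in m, then the turn, a rotation vector about the tool's x, y, z in rad, then the opening, from 0 (shut) to 1 (fully open). A call has 1 to 12 rows; each row is the pose to reach, as a shift and turn from the pose commanded when the call began, along the tool's axes at that moment; what a row does not reach only later rows make up. A row lasts 1/8 s, in which the tool goes at most 62.5 mm and 10.7 degrees, less where a joint would pass 70% of its speed; a pose out of reach is approached as far as the arm can. A call with a gripper value outside its range is refused whole. The fingers move at their own pace and stop on an object; FORCE is the grip in N (left out, the last holds). Time passes only in rows, so rows that repeat a pose let the fingers close. It gives the time, the measured TCP pose, the force and the opening at its end, in the units of the state.
- ctrl.observe(): the state, without advancing time (a new reading comes with each control period).
- ctrl.camera(name): name is "scene" or "top" or "wrist"; returns a dict with "pixels" (420x560x3 uint8, red, green, blue), "vfov" (degrees; the focal length in pixels is half the picture's height over the tangent of half this angle, whatever the lens; pixels are square), "cx", "cy" (the principal point, pixels), "k1" (the pictures are not rectified: a ray, as slopes to the right and down, at radius r is drawn at 1 + k1 r^2 times it, then the intrinsics apply), "rvec" (rotation vector, rad) and "tvec" (3), from world to camera coordinates, as OpenCV has them. Camera axes: x right, y down, z forward; pixel columns grow to the right and rows downward; lengths in m; the calibration is good to about 2 mm. A picture is of the moment at which its call begins. There is no depth.
- ctrl.hand_in(): hands the job in, once; it reports no verdict.
Trained networks look in the newest picture that a camera, given by its name, has taken for a name from the list of things; names that differ only in an ending like _2 or _b are one class to them, and where a whole thing is asked for, a point or a joint stands for the part that bears it (a point fixed in the world has none). Each returns a list of dicts, best first, with "confidence" (0 to 1); they miss things now and then, are a little off and sometimes report something else, mostly with a low value. They report only what shows in the picture. A call takes as long as a camera call.
- ctrl.regions_of(thing, camera): "region" (420x560 bool, what is visible of it) and "extent" ([left, top, right, bottom] in pixels, round what is visible of it).
The state is a dict: "time": time; "qpos": joint angles; "joint_velocities": joint speeds; "joint_torque": joint torques, N m; "position": TCP position; "tool_rot": TCP orientation; "contact_force": force on the tool from outside, world axes, zero at the start; "wrist_torque": the same for the moment, N m; "grip_width": finger opening in m.
Only numpy, scipy, OpenCV 4.12 (cv2) and the standard library are available. Lean on these libraries where they do the work, as an engineer would, in place of code of your own. Each camera call takes 0.05 s, during which the arm holds its last target.

### The job

The brass slide carrier has slid back into the covered tunnel of the slide dryer. Take the hooked pick from its stand, reach it into the tunnel, catch the carrier by its window and gently draw it out along the apron until it is right up against the stop with the red button pushed fully in, and hold it home for half a second with a steady pull of about 12 N (over 9, never over 16); then slack off and put the pick back in its stand. Move the carrier only with the pick, leave the carrier at the stop and the other things alone.

Things in the scene. Friction and masses are not known exactly. Their poses are not given: they have to be found in the camera images.
- slide_dryer: Grey bench dryer, fixed; place and yaw vary. Origin at table level below the middle of the tunnel mouth; +x runs into the tunnel. Tunnel: x 0 to 79 mm, closed at the far end, 27 mm wide, 26 mm high inside, clear cover with top at 55 mm, walls 8 mm. Apron x -93 to 0, open above. A gooseneck lamp up to 0.2 m high stands between dryer and pick stand: carry the pick over it at 0.3 m.
- apron_floor (a point): Point on the apron floor, 45 mm outside the mouth, dryer's axes. Apron and tunnel floor are one plane 25 mm above the table; side rails 5 mm high, 27 mm apart. Near the apron's end is a dark steel stop block 16 mm long, 6.5 mm high, immovable under load. Its face lies at dryer x = -64 mm, give or take 12 mm: the setting differs every time and is not measured; feel for it.
- slide_carrier: Loose brass slide carrier, 50 x 24 x 7 mm, about 80 g, flat on the dryer's floor in the tunnel, x along the dryer's x. Origin on its underside below the middle of its window, a through-opening 14 mm (x) by 12 mm. Front end 13 mm from the origin (-x, to the mouth), front bar 6 mm thick, rear end at +37 mm. Starts with its origin 21 to 35 mm inside the mouth; slides with under 2 N.
- hook_pick: Hooked pick, 60 g, level in its stand. Origin at the middle of the orange handle (80 mm in x, 14 mm wide, 16 mm high); +x to the hook. Grip the handle's middle from above, firmly (about 80 N). A 5 mm wire steps down from the handle's front end and runs level from x = 54 to 95 mm, axis 26 mm below the origin, then turns straight down to the tip.
- hook_tip (a point): Lowest point of the hook, 95 mm ahead of and 38 mm below the pick's origin; the hook is 5 mm thick. Above the tip the level wire's underside is 9.5 mm up and its top 14.5 mm up, so the pick, held level, goes into the tunnel over the carrier with the tip 7 to 11 mm above the floor, and clears the stop with the tip near the floor.
- pick_stand: Dark wooden stand, fixed; place and yaw vary. Origin at table level, middle; base 90 x 50 x 8 mm. Two posts 8 mm thick at x = -30 and +30 mm; their V notches (15 mm wide at the bottom, flaring up to 62 mm height) hold the handle along the stand's x, its middle 55 mm above the table. The 52 mm between the posts is free for fingers.
- seat_button (a joint): Red button in the stop's face: 0 standing 5 mm proud, 0.005 m pushed in flush. It takes about 6 N to push and stays where pushed. Then the carrier meets the rigid stop and the force rises, about 4 N per mm or steeper: pull on to about 12 N (9 N or less is too little), hold half a second, slack off. The pick must never press on the carrier with over 16 N or on the dryer with over 20.
- weight_100g: Brass weight, 22 mm wide, 30 mm high, origin under its middle; a bystander.
- cork: Cork, 26 mm wide, 24 mm high, origin under its middle; a bystander.

How it is judged:
On the way, in this order (a step that is already met when the one before it is completed fails the run):
1. the pick has been lifted out of its stand while the carrier is still in the tunnel (height (world z) of hook_pick above 0.09 m and x of slide_carrier in the frame of slide_dryer above 0.01 m), for 0.1 s.
2. the pick has drawn the carrier out against the stop, its red button in by more than 4 mm, and pulls it home with more than 9 N (value of joint seat_button above 0.004 m and x of slide_carrier in the frame of slide_dryer below -0.036 m and z of slide_carrier in the frame of slide_dryer below 0.029 m and contact force between hook_pick and slide_carrier above 9 N), for 0.3 s.
At the end, for the whole second after the job is handed in: Red button in by over 4 mm of its 5; carrier flat on the apron, at rest, its origin over 36 mm outside the mouth; pick released, at rest and level in both notches, within 15 mm of the stand's middle, 0.12 rad of its direction and 4 mm of its height (value of joint seat_button above 0.004 m and x of slide_carrier in the frame of slide_dryer below -0.036 m and z of slide_carrier in the frame of slide_dryer between 0.022 and 0.029 m and linear speed of each of slide_carrier, hook_pick below 0.02 m/s and horizontal distance between hook_pick and pick_stand below 0.015 m and z of hook_pick in the frame of pick_stand between 0.051 and 0.059 m and angle between the x axis of hook_pick and the x axis of pick_stand, either way round below 0.12 rad and angle between hook_pick's own z axis and vertical below 0.12 rad); the robot touches nothing.
It fails at once if the pick presses on the carrier with more than 16 N (contact force between hook_pick and slide_carrier above 16 N).
It fails at once if the pick presses on the dryer or its stop with more than 20 N (contact force between hook_pick and slide_dryer above 20 N).
It fails at once if the robot itself touches the carrier (contact force between any of the fingers, the arm and slide_carrier above 0.5 N).
It fails at once if the robot itself presses on the dryer with more than 20 N (contact force between any of the fingers, the arm and slide_dryer above 20 N).
It fails at once if the brass weight or the cork is moved by more than 30 mm (distance of any of weight_100g, cork from where it was at the start of the episode above 0.03 m).
It also fails if it takes over 72 s, if anything falls off the work surface, if the arm or the gripper's body presses on something with over 40 N, if the wrist force passes 120 N, or if a joint passes its speed limit or range.

## Working session

There is one attempt and no reset: what is moved stays moved. The work goes in short steps, Python scripts to look and compute and a shell command to move; the robot and the scene stay as the last step left them, time stands still between calls to the robot, and variables do not carry over. Pictures are saved under pics/ and viewed, and the job is handed in when it is done.

```bash
ls; mkdir -p pics; python3 - <<'E'
from bench import ctrl
import cv2
s=ctrl.observe()
print({k:s[k] for k in s}); print(ctrl.grip_point_offset)
for n in ["scene","top","wrist"]:
    c=ctrl.camera(n); cv2.imwrite(f"pics/{n}0.png",c["pixels"][:,:,::-1])
    print(n,{k:c[k] for k in c if k!="pixels"})
E
```

```text
pics
{'time': 0.0, 'qpos': array([ 1.19631368e+00,  9.18314474e-02,  1.23189175e+00, -3.45068295e-05,
        1.81979196e+00, -5.67129949e-02]), 'joint_velocities': array([ 2.06909540e-04,  1.03426544e-04,  7.17016087e-04, -1.06017339e-03,
        3.25268487e-03,  5.35682921e-05]), 'joint_torque': array([-8.57220566e-04, -4.58717215e+01, -4.18033111e+01, -6.06951835e-05,
        1.11812886e-02, -3.02623948e-05]), 'position': array([0.18738489, 0.569689  , 0.23016396]), 'tool_rot': array([ 1.58221287e-01,  9.87403210e-01, -9.42579244e-04, -1.89304588e-04]), 'contact_force': array([ 0.56601172, -0.14270525,  0.00945547]), 'wrist_torque': array([-0.00916188,  0.01507212, -0.04497119]), 'grip_width': 0.08530161528113832}
0.0187
scene {'vfov': 54.46616003516876, 'cx': 279.2266675288522, 'cy': 207.14035144727885, 'k1': -0.05029503554463359, 'rvec': array([ 2.14233454, -1.05917657,  0.42513532]), 'tvec': array([-0.23017925,  0.40645503,  0.68108223])}
top {'vfov': 56.064622819366505, 'cx': 285.154071169494, 'cy': 213.00156999004255, 'k1': -0.015341108036460068, 'rvec': array([ 2.11818525, -2.15751279,  0.12790645]), 'tvec': array([0.15098695, 0.53522022, 1.11363469])}
wrist {'vfov': 61.34119603977851, 'cx': 278.4424245103704, 'cy': 213.58889625983747, 'k1': -0.07689627972726452, 'rvec': array([-2.34509356, -1.70068765, -0.24502481]), 'tvec': array([-0.59942217, -0.03769448,  0.37904631])}
```

View pics/scene0.png

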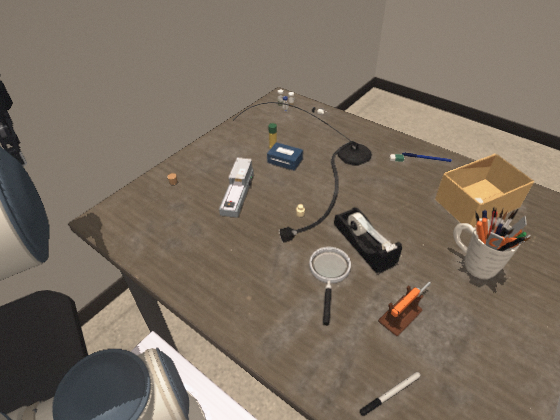

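View pics/top0.png

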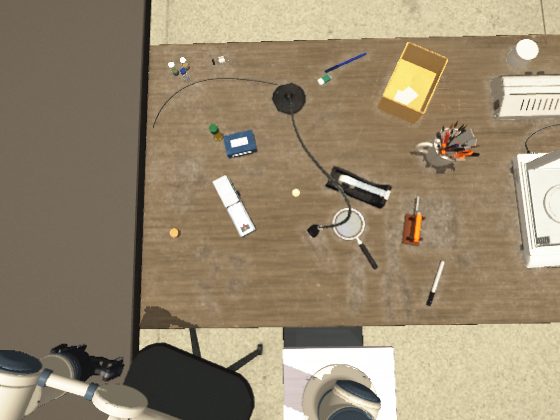

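View pics/wrist0.png

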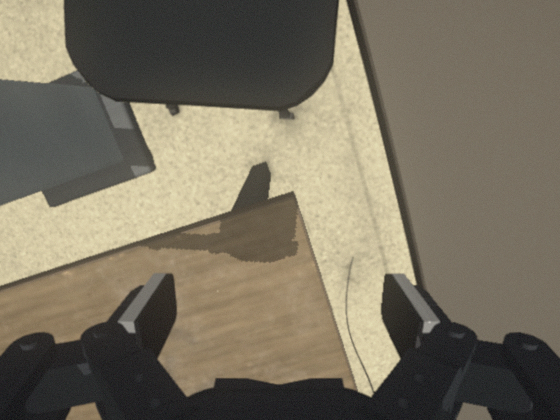

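```bash
cat > h.py <<'E'
import numpy as np, cv2
from bench import ctrl
def K(c):
    h=c["pixels"].shape[0]; f=h/2/np.tan(np.radians(c["vfov"])/2)
    return np.array([[f,0,c["cx"]],[0,f,c["cy"]],[0,0,1]]), np.array([c["k1"],0,0,0,0.])
def proj(c,P):
    k,d=K(c); return cv2.projectPoints(np.atleast_2d(np.array(P,float)),c["rvec"],c["tvec"],k,d)[0][:,0]
def ray(c,uv,z):
    k,d=K(c); uv=np.atleast_2d(np.array(uv,float))
    n=cv2.undistortPoints(uv[:,None],k,d)[:,0]
    R=cv2.Rodrigues(c["rvec"])[0]; o=-R.T@c["tvec"]
    D=np.c_[n,np.ones(len(n))]@R
    t=(z-o[2])/D[:,2]; return o+t[:,None]*D
def crop(c,box,f,name):
    l,t,r,b=box; cv2.imwrite(f"pics/{name}.png",cv2.resize(c["pixels"][t:b,l:r,::-1],None,fx=f,fy=f,interpolation=cv2.INTER_CUBIC))
E
python3 - <<'E'
from h import *
for n in ["top","scene"]:
    c=ctrl.camera(n)
    for th,z in [("slide_dryer",.03),("slide_carrier",.03),("hook_pick",.055),("pick_stand",.0),("weight_100g",.015),("cork",.012),("seat_button",.03)]:
        for r in ctrl.regions_of(th,n)[:2]:
            v,u=np.nonzero(r["region"]); 
            print(n,th,round(r["confidence"],2),np.round(r["extent"]),ray(c,[u.mean(),v.mean()],z).round(3))
    if n=="top":
        crop(c,(200,165,270,245),7,"topd"); crop(c,(390,185,440,255),8,"tops")
    else:
        crop(c,(205,140,275,225),7,"scd"); crop(c,(365,270,445,340),8,"scs")
E
```

```text
top slide_dryer 0.81 [214. 175. 256. 234.] [[0.564 0.292 0.03 ]]
top hook_pick 0.63 [412. 214. 422. 242.] [[ 0.488 -0.233  0.055]]
top pick_stand 0.56 [399. 215. 420. 244.] [[ 0.486 -0.226  0.   ]]
top weight_100g 0.62 [294. 190. 297. 195.] [[0.601 0.108 0.015]]
scene slide_dryer 0.87 [222. 159. 251. 219.] [[0.562 0.288 0.03 ]]
scene slide_dryer 0.28 [379. 288. 422. 336.] [[ 0.471 -0.237  0.03 ]]
scene slide_carrier 0.45 [221. 159. 251. 218.] [[0.566 0.29  0.03 ]]
scene hook_pick 0.54 [390. 285. 429. 317.] [[ 0.496 -0.234  0.055]]
scene pick_stand 0.95 [377. 284. 421. 336.] [[ 0.494 -0.232  0.   ]]
scene weight_100g 0.52 [296. 204. 306. 218.] [[0.604 0.109 0.015]]
scene weight_100g 0.27 [390. 285. 430. 318.] [[ 0.526 -0.23   0.015]]
scene seat_button 0.36 [390. 285. 428. 318.] [[ 0.513 -0.231  0.03 ]]
```

View pics/topd.png

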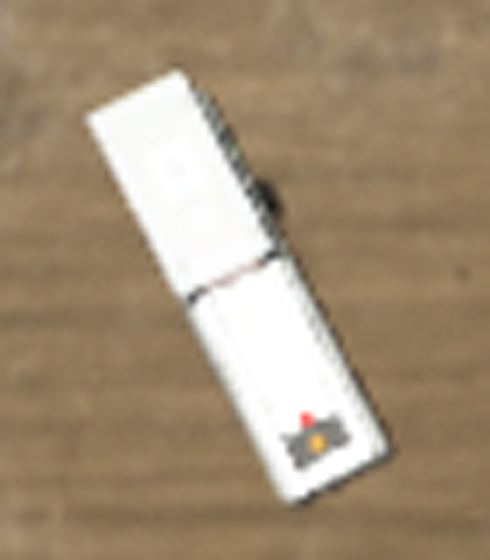

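View pics/tops.png

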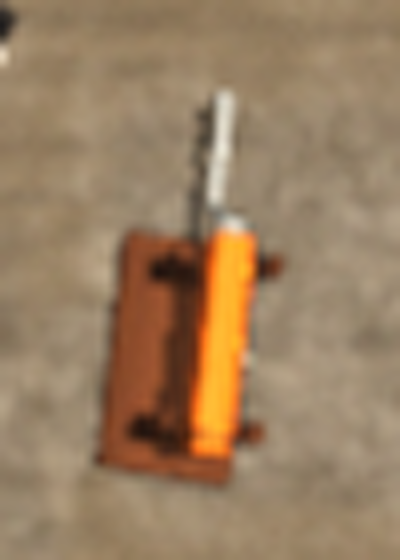

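View pics/scd.png

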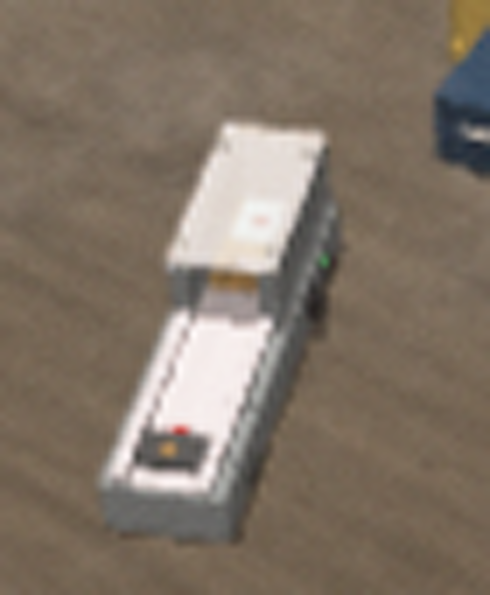

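View pics/scs.png

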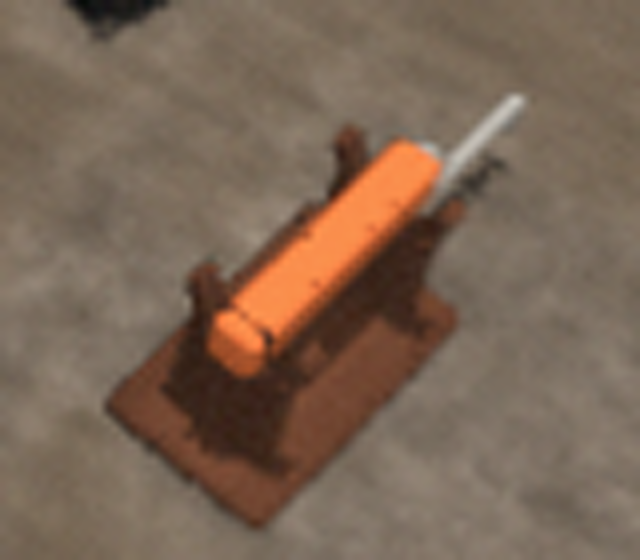

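```bash
cat > fit.py <<'E'
from h import *
from scipy.optimize import least_squares
def fit(obs,x0,extra=0):
    # obs: list of (cam,localP or func(p),uv)
    def tf(p,L):
        c,s=np.cos(p[2]),np.sin(p[2]); return [p[0]+c*L[0]-s*L[1],p[1]+s*L[0]+c*L[1],L[2]]
    def res(p):
        return np.concatenate([proj(c,[tf(p,L(p) if callable(L) else L)])[0]-uv for c,L,uv in obs])
    r=least_squares(res,x0,loss="soft_l1"); return r.x,r.fun.reshape(-1,2)
E
python3 - <<'E'
from fit import *
T=ctrl.camera("top");S=ctrl.camera("scene")
U=lambda x,y,k,o:(np.array([x,y])+.5)/k-.5+np.array(o)
o=[]
for y,s in ((.0215,0),(-.0215,1)):
    o+=[(T,lambda p,y=y:[p[3],y,.055],U(*[(88,115),(182,70)][s],7,(200,165))),
        (T,[0,y,.055],U(*[(188,300),(278,255)][s],7,(200,165))),
        (T,[-.093,y,.030],U(*[(288,505),(393,455)][s],7,(200,165))),
        (S,lambda p,y=y:[p[3],y,.055],U(*[(225,122),(328,132)][s],7,(205,140))),
        (S,[0,y,.055],U(*[(170,265),(275,275)][s],7,(205,140))),
        (S,[-.093,y,.030],U(*[(103,490),(235,500)][s],7,(205,140)))]
p,r=fit(o,[.56,.29,.4,.087]); print("dryer",p.round(4)); print(r.round(1).tolist())
b=dict(z=.008)
o=[(T,[.045,.025,.008],U(130,235,8,(390,185))),(T,[-.045,.025,.008],U(100,463,8,(390,185))),(T,[-.045,-.025,.008],U(228,485,8,(390,185))),
(S,[-.045,.025,.008],U(107,405,8,(365,270))),(S,[-.045,-.025,.008],U(258,525,8,(365,270))),(S,[.045,-.025,.008],U(455,315,8,(365,270)))]
p,r=fit(o,[.49,-.23,0]); print("stand",p.round(4)); print(r.round(1).tolist())
o=[(T,[.04,.007,.063],U(218,232,8,(390,185))),(T,[.04,-.007,.063],U(256,235,8,(390,185))),(T,[-.04,.007,.063],U(190,453,8,(390,185))),(T,[-.04,-.007,.063],U(236,457,8,(390,185))),
(S,[.04,.007,.063],U(400,142,8,(365,270))),(S,[.04,-.007,.063],U(440,163,8,(365,270))),(S,[-.04,.007,.063],U(213,325,8,(365,270))),(S,[-.04,-.007,.063],U(262,347,8,(365,270))),
(T,[.0975,0,.03],U(225,92,8,(390,185))),(S,[.0975,0,.03],U(522,97,8,(365,270)))]
p,r=fit(o,[.49,-.23,0]); print("pick",p.round(4)); print(r.round(1).tolist())
E
```

```text
dryer [0.5663 0.2924 0.4806 0.09  ]
[[0.1, -0.5], [-0.2, -0.3], [1.5, -0.8], [-0.2, 1.2], [-0.8, 1.2], [0.2, -0.1], [-0.3, -0.9], [0.1, -0.9], [-0.6, -0.6], [-0.1, 1.2], [-0.2, 1.5], [-2.4, 0.4]]
stand [ 0.4881 -0.2321 -0.1619]
[[-1.4, -1.4], [-0.8, -0.0], [0.1, -0.4], [-0.8, 0.2], [0.2, 1.3], [0.8, 0.2]]
pick [ 0.4876 -0.2334 -0.1695]
[[-0.3, -1.0], [-0.2, -0.6], [0.1, -0.8], [-0.7, -0.6], [0.0, -0.3], [0.8, 1.3], [-0.3, 0.5], [-0.5, 2.4], [-0.2, -0.6], [-0.6, 0.7]]
```

```bash
cat >> h.py <<'E'
from scipy.spatial.transform import Rotation as Rn
def delta(pos,yaw,s=None):
    "shift+rotvec in tool axes to reach TCP pos, tool x at world yaw, pointing straight down"
    s=s or ctrl.observe(); R=Rn.from_quat(s["tool_rot"])
    Rt=Rn.from_matrix(np.array([[np.cos(yaw),np.sin(yaw),0],[np.sin(yaw),-np.cos(yaw),0],[0,0,-1]]).astype(float))
    return np.r_[R.inv().apply(np.array(pos)-s["position"]),(R.inv()*Rt).as_rotvec()].round(4).tolist()
def st():
    s=ctrl.observe(); R=Rn.from_quat(s["tool_rot"]).as_matrix()
    print("t",round(s["time"],2),"pos",s["position"].round(4),"yaw",round(np.arctan2(R[1,0],R[0,0]),4),"tilt",R[2,:2].round(4),"F",s["contact_force"].round(2),"w",round(s["grip_width"],4),"q",s["qpos"].round(2))
E
python3 - <<'E'
from h import *
c=ctrl.camera("wrist"); R=cv2.Rodrigues(c["rvec"])[0]; o=-R.T@c["tvec"]; s=ctrl.observe()
Q=Rn.from_quat(s["tool_rot"])
print(Q.inv().apply(o-s["position"]), Q.inv().apply(R))
print(delta([.50,.25,.33],.48))
E
```

```text
[ 7.27328905e-02 -3.47774245e-05 -1.42816622e-01] [[ 1.62900343e-03  9.99998671e-01 -7.21572519e-05]
 [-9.58617154e-01  1.54104993e-03 -2.84694182e-01]
 [-2.84693692e-01  5.32938977e-04  9.58618390e-01]]
[-0.3968, -0.2063, -0.0987, -0.0, 0.0, 2.3438]
```

```bash
python3 -c "
from h import *
print(delta([.566,.292,.25],.48))"
```

```text
[-0.4464, -0.1458, -0.0187, -0.0, 0.0, 2.3438]
```

```bash
python3 -m pendant '[[-0.05,-0.02,-0.019,0,0,0.18,1],[-0.1,-0.04,-0.019,0,0,0.36,1],[-0.15,-0.06,-0.019,0,0,0.54,1],[-0.2,-0.08,-0.019,0,0,0.72,1],[-0.25,-0.1,-0.019,0,0,0.9,1],[-0.3,-0.12,-0.019,0,0,1.08,1],[-0.35,-0.13,-0.019,0,0,1.26,1],[-0.4,-0.14,-0.019,0,0,1.44,1],[-0.446,-0.146,-0.019,0,0,1.62,1],[-0.446,-0.146,-0.019,0,0,1.8,1],[-0.446,-0.146,-0.019,0,0,1.98,1],[-0.446,-0.146,-0.019,0,0,2.16,1]]'
python3 -m pendant '[[0,0,0,0,0,0.184,1],[0,0,0,0,0,0.184,1],[0,0,0,0,0,0.184,1]]'
python3 - <<'E'
from h import *
st(); c=ctrl.camera("wrist"); cv2.imwrite("pics/w1.png",c["pixels"][:,:,::-1])
d=[.5663,.2924,.4806]
E
```

```text
time: 2.6
position: [0.5658, 0.2917, 0.2501]
tool_rot: [0.946, 0.323, -0.0, -0.0]
contact_force: [0.1, -0.8, 0.6]
grip_width: 0.0855
time: 2.98
position: [0.5655, 0.2919, 0.2503]
tool_rot: [0.971, 0.239, -0.0, 0.0]
contact_force: [-0.1, 0.3, 0.2]
grip_width: 0.0856
t 2.98 pos [0.5655 0.2919 0.2503] yaw 0.4834 tilt [-0.  0.] F [-0.06  0.28  0.19] w 0.0856 q [ 0.42  0.2   1.08 -0.    1.86  1.51]
```

View pics/w1.png

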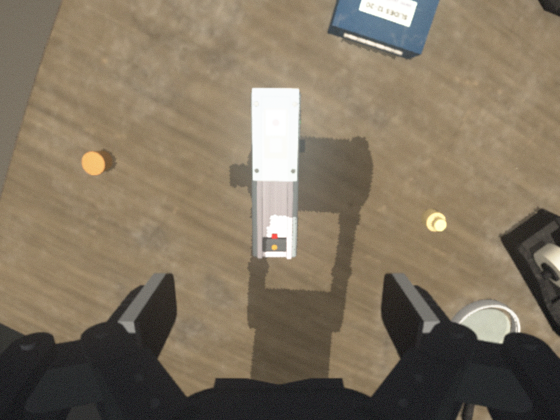

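```bash
python3 - <<'E'
from h import *
c=ctrl.camera("wrist"); crop(c,(235,75,320,275),4,"w1c")
crop(c,(245,165,305,270),6,"w1d")
E
```

```text
(no output)
```

View pics/w1c.png

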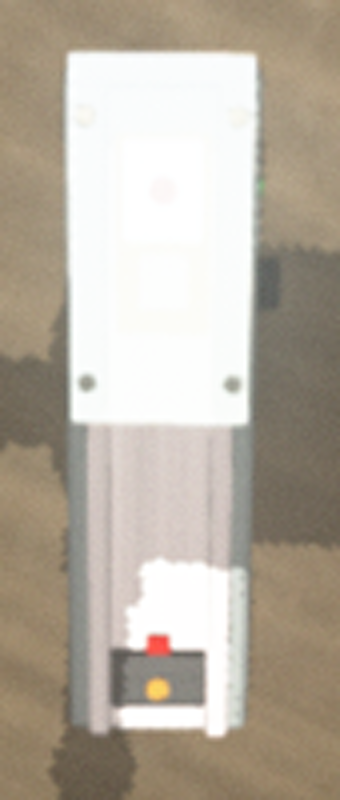

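View pics/w1d.png

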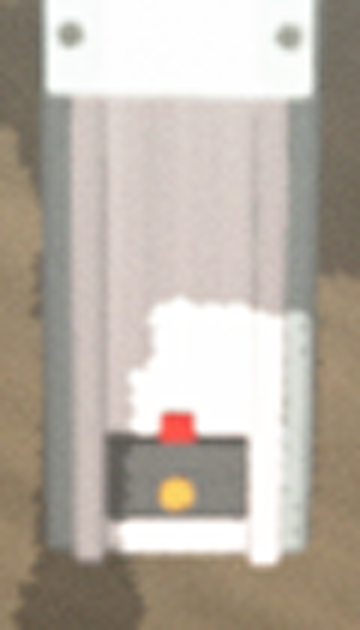

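```bash
python3 - <<'E'
from fit import *
c=ctrl.camera("wrist"); 
g=c["pixels"][75:195,235:320].astype(float); 
g=np.clip((g-225)*8.5,0,255).astype(np.uint8)
cv2.imwrite("pics/w1e.png",cv2.resize(g[:,:,::-1],None,fx=6,fy=5,interpolation=cv2.INTER_CUBIC))
U=lambda x,y,k=4,o=(235,75):(np.array([x,y])+.5)/k-.5+np.array(o)
o=[(c,lambda p:[p[3],.0215,.055],U(68,53)),(c,lambda p:[p[3],-.0215,.055],U(256,53)),(c,[0,.0215,.055],U(70,424)),(c,[0,-.0215,.055],U(248,424)),
(c,[-.093,.0135,.030],U(111,733)),(c,[-.093,-.0135,.030],U(207,733)),(c,[0,.0135,.030],U(111,424)),(c,[0,-.0135,.030],U(214,424))]
p,r=fit(o,[.56,.29,.48,.087]); print(p.round(4)); print(r.round(1).tolist())
def loc(uv,z):
    w=ray(c,uv,z)[0]; C,S=np.cos(p[2]),np.sin(p[2]); d=w[:2]-p[:2]; return np.round([C*d[0]+S*d[1],-S*d[0]+C*d[1]],4)
print("stop face",loc(U(160,650),.0315),"rear",loc(U(160,705),.0315),"button tip",loc(U(160,636),.029))
for y in (133,257,283,310,335): print("carrier",y,loc(U(163,y),.032))
E
```

```text
[0.5678 0.2975 0.4758 0.0863]
[[-0.1, -0.2], [0.1, 0.2], [0.4, 0.2], [0.1, 0.6], [-0.0, 0.8], [0.2, 1.0], [-0.5, -4.5], [-0.2, -4.3]]
stop face [-0.0667 -0.0001] rear [-0.0829 -0.0001] button tip [-0.0636 -0.    ]
carrier 133 [ 0.0686 -0.0001]
carrier 257 [ 0.0385 -0.0003]
carrier 283 [ 0.032  -0.0003]
carrier 310 [ 0.0252 -0.0004]
carrier 335 [ 0.0189 -0.0004]
```

View pics/w1e.png

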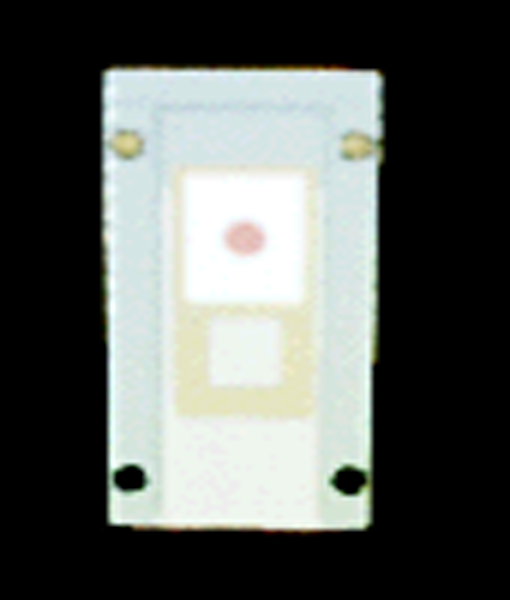

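```bash
python3 - <<'E'
from fit import *
c=ctrl.camera("wrist")
V=lambda x,y:(np.array([(x+.5)/6-.5+235,(y+.5)/5-.5+75]))
U=lambda x,y,k=4,o=(235,75):(np.array([x,y])+.5)/k-.5+np.array(o)
o=[(c,lambda p:[p[3],.0215,.055],V(104,69)),(c,lambda p:[p[3],-.0215,.055],V(382,69)),(c,[0,.0215,.055],V(108,526)),(c,[0,-.0215,.055],V(371,526)),
(c,[-.093,.0135,.030],U(111,733)),(c,[-.093,-.0135,.030],U(207,733))]
p,r=fit(o,[.56,.29,.48,.087]); print(p.round(4)); print(r.round(1).tolist())
def loc(uv,z):
    w=ray(c,uv,z)[0]; C,S=np.cos(p[2]),np.sin(p[2]); d=w[:2]-p[:2]; return np.round([C*d[0]+S*d[1],-S*d[0]+C*d[1]],4)
print("stop face",loc(U(160,650),.0315),"rear",loc(U(160,705),.0315),"button tip",loc(U(160,636),.029))
for x,y in ((245,168),(245,418),(245,318),(245,386),(209,352),(282,352),(175,390),(315,390)): print("carrier",x,y,loc(V(x,y),.032))
for u in ((93,162),(436,222)): print(ray(c,u,.015).round(3))
E
```

```text
[0.5688 0.2981 0.4755 0.0847]
[[-0.6, -0.2], [0.4, 0.2], [-0.2, -0.1], [0.3, 0.2], [-0.1, -0.1], [0.2, 0.0]]
stop face [-0.0679 -0.0001] rear [-0.084  -0.0002] button tip [-0.0647 -0.0001]
carrier 245 168 [ 0.0672 -0.0003]
carrier 245 418 [ 0.0179 -0.0006]
carrier 245 318 [ 0.038  -0.0004]
carrier 245 386 [ 0.0244 -0.0005]
carrier 209 352 [0.0312 0.0056]
carrier 282 352 [ 0.0312 -0.0067]
carrier 175 390 [0.0235 0.0113]
carrier 315 390 [ 0.0236 -0.0124]
[[0.488 0.48  0.015]]
[[0.604 0.11  0.015]]
```

```bash
python3 -c "
from h import *
print(delta([.488,-.233,.33],-.166))"
```

```text
[-0.3116, 0.4294, -0.0797, 0.0, -0.0, 0.6471]
```

```bash
python3 -m pendant '[[0,0,-0.05,0,0,0,1],[-0.01,0.02,-0.08,0,0,0,1],[-0.04,0.06,-0.08,0,0,0.1,1],[-0.08,0.11,-0.08,0,0,0.2,1],[-0.12,0.16,-0.08,0,0,0.3,1],[-0.155,0.21,-0.08,0,0,0.4,1],[-0.19,0.26,-0.08,0,0,0.5,1],[-0.225,0.31,-0.08,0,0,0.6,1],[-0.26,0.36,-0.08,0,0,0.647,1],[-0.295,0.405,-0.08,0,0,0.647,1],[-0.312,0.429,-0.08,0,0,0.647,1],[-0.312,0.429,-0.02,0,0,0.647,1]]'
python3 -m pendant '[[0,0,0.02,0,0,0,1],[0,0,0.02,0,0,0,1]]'
python3 - <<'E'
from h import *
st(); c=ctrl.camera("wrist"); cv2.imwrite("pics/w2.png",c["pixels"][:,:,::-1])
E
```

```text
time: 4.68
position: [0.4877, -0.236, 0.2751]
tool_rot: [0.996, -0.085, 0.005, 0.003]
contact_force: [0.8, 0.1, -0.2]
grip_width: 0.0856
time: 4.92
position: [0.486, -0.2324, 0.2481]
tool_rot: [0.997, -0.083, -0.002, -0.001]
contact_force: [0.6, -0.3, 0.5]
grip_width: 0.0853
t 4.92 pos [ 0.486  -0.2324  0.2481] yaw -0.1667 tilt [-0.0039 -0.0014] F [ 0.59 -0.26  0.55] w 0.0853 q [-0.51 -0.07  1.36 -0.    1.85  1.23]
```

View pics/w2.png

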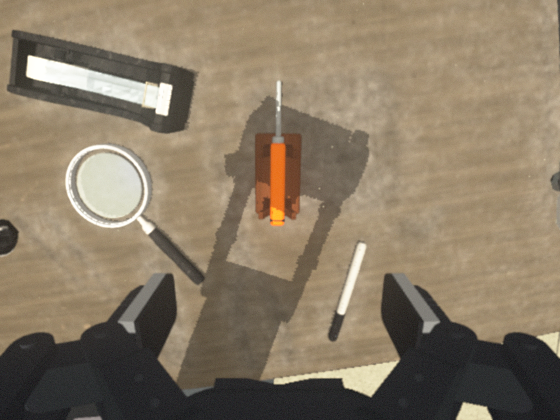

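```bash
python3 - <<'E'
from h import *
c=ctrl.camera("wrist"); crop(c,(240,70,320,240),4,"w2c")
E
```

```text
(no output)
```

View pics/w2c.png

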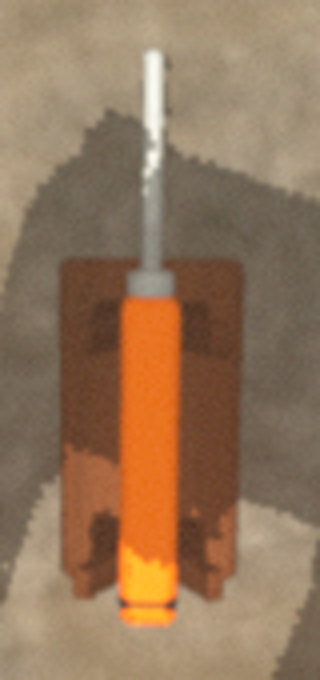

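```bash
python3 - <<'E'
from fit import *
c=ctrl.camera("wrist")
U=lambda x,y,k=4,o=(240,70):(np.array([x,y])+.5)/k-.5+np.array(o)
o=[(c,[.04,.007,.063],U(121,298)),(c,[.04,-.007,.063],U(182,298)),(c,[-.04,.007,.063],U(118,627)),(c,[-.04,-.007,.063],U(176,627)),(c,[.0975,0,.030],U(153,50))]
p,r=fit(o,[.488,-.233,-.16]); print("pick",p.round(4),r.round(1).tolist())
o=[(c,[.045,.025,.008],U(61,260)),(c,[.045,-.025,.008],U(243,262)),(c,[-.045,.025,.008],U(62,577)),(c,[-.045,-.025,.008],U(232,577))]
q,r=fit(o,[.488,-.233,-.16]); print("stand",q.round(4),r.round(1).tolist())
z=.055-.0187
print(delta([p[0],p[1],z],p[2])); st()
E
```

```text
pick [ 0.488  -0.2316 -0.1766] [[-0.1, 0.1], [-0.2, 0.3], [0.2, -0.2], [-0.1, -0.0], [0.2, -0.2]]
stand [ 0.4885 -0.2316 -0.1797] [[-0.6, -0.7], [0.5, -0.5], [-0.6, 0.5], [0.7, 1.1]]
[-0.0001, -0.0015, 0.2161, 0.001, -0.003, 0.01]
t 5.08 pos [ 0.4873 -0.2328  0.2524] yaw -0.1666 tilt [0.003 0.001] F [0.22 0.48 0.31] w 0.0859 q [-0.51 -0.07  1.35  0.    1.85  1.23]
```

```bash
python3 -m pendant '[[0,-0.001,0.05,0,0,0.01,0.7],[0,-0.001,0.1,0,0,0.01,0.7],[0,-0.001,0.15,0,0,0.01,0.7],[0,-0.001,0.19,0,0,0.01,0.7],[0,-0.001,0.21,0,0,0.01,0.7],[0,-0.001,0.216,0,0,0.01,0.7],[0,-0.001,0.216,0,0,0.01,0.7],[0,-0.001,0.216,0,0,0.01,0.7]]' 80
python3 - <<'E'
from h import *
st(); c=ctrl.camera("wrist"); cv2.imwrite("pics/w3.png",c["pixels"][:,:,::-1])
print(delta([.4882,-.2316,.0363],-.1766))
E
```

```text
time: 6.08
position: [0.4881, -0.2323, 0.0364]
tool_rot: [0.996, -0.088, 0.002, 0.001]
contact_force: [0.2, 0.6, -0.5]
grip_width: 0.0599
t 6.08 pos [ 0.4881 -0.2323  0.0364] yaw -0.1772 tilt [0.0032 0.0011] F [ 0.19  0.56 -0.47] w 0.0599 q [-0.51 -0.02  1.69 -0.    1.47  1.24]
[0.0002, -0.0007, -0.0001, 0.001, -0.0028, -0.0006]
```

View pics/w3.png

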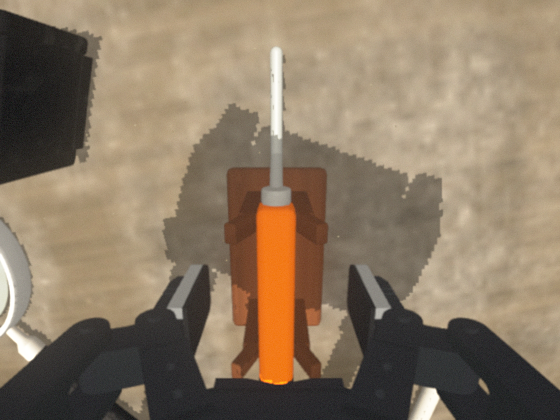

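Centred between the posts, with the handle midway between the jaws. Close.

```bash
python3 -m pendant '[[0,0,0,0,0,0,0.3],[0,0,0,0,0,0,0.1],[0,0,0,0,0,0,0],[0,0,0,0,0,0,0],[0,0,0,0,0,0,0],[0,0,0,0,0,0,0],[0,0,0,0,0,0,0]]' 80
python3 - <<'E'
from h import *
st(); c=ctrl.camera("wrist"); cv2.imwrite("pics/w4.png",c["pixels"][:,:,::-1])
E
```

```text
time: 7.0
position: [0.4872, -0.2318, 0.0347]
tool_rot: [0.996, -0.088, 0.0, 0.0]
contact_force: [-0.6, 0.8, 4.2]
grip_width: 0.0128
t 7.0 pos [ 0.4872 -0.2318  0.0347] yaw -0.1772 tilt [0.0006 0.0002] F [-0.61  0.76  4.23] w 0.0128 q [-0.51 -0.02  1.69  0.    1.47  1.24]
```

View pics/w4.png

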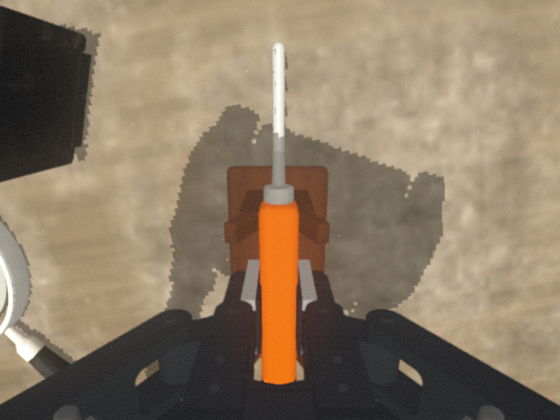

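```bash
python3 -m pendant '[[0,0,-0.02,0,0,0,0],[0,0,-0.06,0,0,0,0],[0,0,-0.11,0,0,0,0],[0,0,-0.16,0,0,0,0],[0,0,-0.21,0,0,0,0],[0,0,-0.26,0,0,0,0],[0,0,-0.285,0,0,0,0],[0,0,-0.285,0,0,0,0]]'
python3 - <<'E'
from h import *
st(); c=ctrl.camera("wrist"); cv2.imwrite("pics/w5.png",c["pixels"][:,:,::-1])
print(delta([.458,.2405,.32],.4755))
E
```

```text
time: 8.05
position: [0.4873, -0.2318, 0.3224]
tool_rot: [0.996, -0.088, 0.002, 0.001]
contact_force: [-0.2, -0.4, -1.0]
grip_width: 0.0125
t 8.05 pos [ 0.4873 -0.2318  0.3224] yaw -0.1772 tilt [0.0047 0.0016] F [-0.16 -0.38 -0.96] w 0.0125 q [-0.51 -0.04  1.2   0.    1.98  1.24]
[-0.1118, -0.4597, -0.0004, 0.0008, -0.0012, -0.6527]
```

View pics/w5.png

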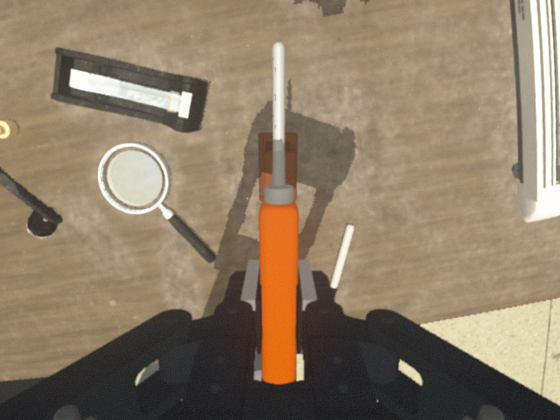

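```bash
python3 -m pendant '[[-0.01,-0.04,0,0,0,-0.05,0],[-0.02,-0.09,0,0,0,-0.13,0],[-0.035,-0.14,0,0,0,-0.2,0],[-0.047,-0.19,0,0,0,-0.27,0],[-0.058,-0.24,0,0,0,-0.34,0],[-0.07,-0.29,0,0,0,-0.41,0],[-0.083,-0.34,0,0,0,-0.48,0],[-0.095,-0.39,0,0,0,-0.55,0],[-0.105,-0.43,0,0,0,-0.62,0],[-0.112,-0.46,0,0,0,-0.653,0],[-0.112,-0.46,0.06,0,0,-0.653,0],[-0.112,-0.46,0.12,0,0,-0.653,0]]'
python3 -m pendant '[[0,0,0.06,0,0,0,0],[0,0,0.06,0,0,0,0],[0,0,0.06,0,0,0,0]]'
python3 - <<'E'
from h import *
st(); c=ctrl.camera("wrist"); cv2.imwrite("pics/w6.png",c["pixels"][:,:,::-1])
E
```

```text
time: 9.6
position: [0.457, 0.2412, 0.1958]
tool_rot: [0.972, 0.236, -0.001, 0.0]
contact_force: [0.6, 1.3, -0.5]
grip_width: 0.0127
time: 9.98
position: [0.4584, 0.2411, 0.1413]
tool_rot: [0.972, 0.236, 0.001, -0.0]
contact_force: [-0.1, 0.4, -0.5]
grip_width: 0.0126
t 9.97 pos [0.4584 0.2411 0.1413] yaw 0.4757 tilt [0.0019 0.0001] F [-0.08  0.41 -0.46] w 0.0126 q [ 0.42 -0.13  1.61 -0.    1.66  1.51]
```

View pics/w6.png

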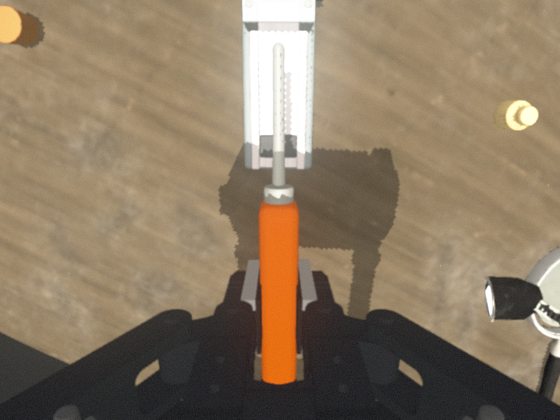

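```bash
python3 -m pendant '[[0,0,0.04,0,0,0,0],[0,0,0.07,0,0,0,0],[0,0,0.085,0,0,0,0],[0,0,0.0875,0,0,0,0],[0,0,0.0875,0,0,0,0]]'
python3 - <<'E'
from h import *
st(); c=ctrl.camera("wrist"); crop(c,(200,0,360,210),3,"w7")
c=ctrl.camera("scene"); crop(c,(195,130,285,235),6,"s7"); st()
E
```

```text
time: 10.65
position: [0.4589, 0.2413, 0.0538]
tool_rot: [0.972, 0.236, 0.001, -0.0]
contact_force: [-0.6, 0.6, -0.4]
grip_width: 0.0127
t 10.65 pos [0.4589 0.2413 0.0538] yaw 0.4758 tilt [0.003  0.0002] F [-0.61  0.61 -0.36] w 0.0127 q [ 0.42 -0.09  1.73  0.    1.5   1.51]
t 10.75 pos [0.4588 0.2413 0.0536] yaw 0.4758 tilt [0.0029 0.0002] F [-0.87 -0.58 -0.27] w 0.0128 q [ 0.42 -0.09  1.73 -0.    1.5   1.51]
```

View pics/w7.png

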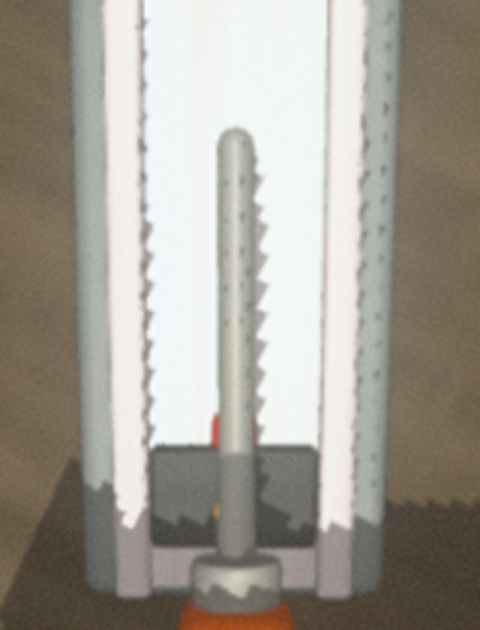

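View pics/s7.png

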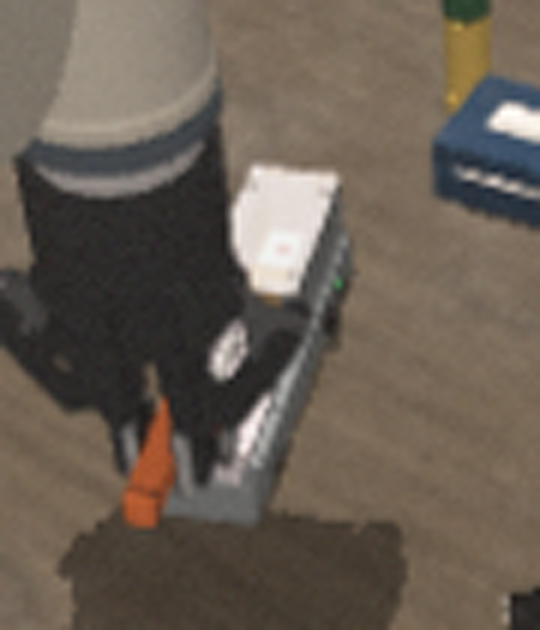

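```bash
python3 - <<'E'
from h import *
c=ctrl.camera("wrist"); p=[.5688,.2981,.4755]
def loc(uv,z):
    w=ray(c,uv,z)[0]; C,S=np.cos(p[2]),np.sin(p[2]); d=w[:2]-p[:2]; return np.round([C*d[0]+S*d[1],-S*d[0]+C*d[1]],4)
U=lambda x,y,k=3,o=(200,0):(np.array([x,y])+.5)/k-.5+np.array(o)
print("stop",loc(U(235,445),.0315),loc(U(235,548),.0315),"end",loc(U(235,597),.03),"bend front",loc(U(236,128),.046),"rails",loc(U(148,300),.03),loc(U(323,300),.03),"wire",loc(U(236,180),.046))
E
python3 -m pendant '[[0,0,0.003,0,0,0,0],[0,0,0.006,0,0,0,0],[0,0,0.006,0,0,0,0]]'
python3 -m pendant '[[0,0,0.001,0,0,0,0],[0,0,0.001,0,0,0,0]]'
python3 -m pendant '[[0,0,0.001,0,0,0,0],[0,0,0.001,0,0,0,0]]'
```

```text
stop [-0.0688  0.0002] [-0.085   0.0001] end [-0.0933  0.0001] bend front [-0.0257  0.0001] rails [-0.0472  0.0133] [-0.0472 -0.013 ] wire [-0.0322  0.0001]
time: 11.18
position: [0.4575, 0.2407, 0.0453]
tool_rot: [0.972, 0.236, -0.0, 0.0]
contact_force: [-0.2, -0.1, -0.4]
grip_width: 0.0129
time: 11.42
position: [0.4578, 0.2408, 0.0447]
tool_rot: [0.972, 0.236, -0.0, 0.0]
contact_force: [0.4, 0.1, -0.9]
grip_width: 0.0129
time: 11.68
position: [0.4577, 0.2408, 0.0437]
tool_rot: [0.972, 0.236, -0.0, 0.0]
contact_force: [-0.6, -0.1, -1.2]
grip_width: 0.0128
```

```bash
python3 -m pendant '[[0,0,0.001,0,0,0,0],[0,0,0.001,0,0,0,0]]'
python3 -m pendant '[[0,0,0.001,0,0,0,0],[0,0,0.001,0,0,0,0]]'
```

```text
time: 11.92
position: [0.4578, 0.2408, 0.0427]
tool_rot: [0.972, 0.236, -0.0, 0.0]
contact_force: [-0.1, 0.3, 0.5]
grip_width: 0.0124
time: 12.18
position: [0.4579, 0.2409, 0.042]
tool_rot: [0.972, 0.236, 0.0, -0.0]
contact_force: [-0.7, -0.7, 1.2]
grip_width: 0.0127
```

```bash
python3 -m pendant '[[0,0,0.001,0,0,0,0],[0,0,0.001,0,0,0,0]]'
python3 -c "
from h import *
st()"
```

```text
time: 12.42
position: [0.458, 0.241, 0.0412]
tool_rot: [0.972, 0.236, 0.0, -0.0]
contact_force: [-1.5, -2.3, 3.2]
grip_width: 0.0124
t 12.43 pos [0.458  0.241  0.0412] yaw 0.4758 tilt [0.0007 0.    ] F [-1.49 -2.29  3.19] w 0.0124 q [ 0.42 -0.08  1.74 -0.    1.48  1.51]
```

```bash
python3 -m pendant '[[0,0,-0.006,0,0,0,0],[0,0,-0.011,0,0,0,0],[0,0,-0.011,0,0,0,0],[0,0,-0.011,0,0,0,0]]'
python3 -c "
from h import *
st()
C,S=np.cos(.4755),np.sin(.4755)
for tx in (0,.031): print(delta([.5688+C*(tx-.0958)+S*.0004,.2981+S*(tx-.0958)-C*.0004,.0523],.4755))"
```

```text
time: 12.92
position: [0.4577, 0.2408, 0.0516]
tool_rot: [0.972, 0.236, -0.0, 0.0]
contact_force: [-0.5, -0.5, -0.6]
grip_width: 0.0127
t 12.93 pos [0.4577 0.2408 0.0516] yaw 0.4758 tilt [-0.0003 -0.    ] F [-0.54 -0.49 -0.59] w 0.0127 q [ 0.42 -0.09  1.73  0.    1.5   1.51]
[0.0292, 0.0003, -0.0007, -0.0, 0.0003, 0.0003]
[0.0602, 0.0004, -0.0007, -0.0, 0.0003, 0.0003]
```

```bash
python3 -m pendant '[[0.01,0,0,0,0,0,0],[0.02,0,0,0,0,0,0],[0.03,0,0,0,0,0,0],[0.04,0,0,0,0,0,0],[0.04,0,0,0,0,0,0]]'
python3 -c "
from h import *
st()"
python3 -m pendant '[[0.007,0,0,0,0,0,0],[0.014,0,0,0,0,0,0],[0.02,0,0,0,0,0,0],[0.02,0,0,0,0,0,0],[0.02,0,0,0,0,0,0]]'
python3 - <<'E'
from h import *
st();c=ctrl.camera("wrist"); cv2.imwrite("pics/w8.png",c["pixels"][:,:,::-1])
c=ctrl.camera("scene"); crop(c,(195,130,285,235),6,"s8")
E
```

```text
time: 13.55
position: [0.4939, 0.2594, 0.0516]
tool_rot: [0.972, 0.236, -0.0, 0.0]
contact_force: [0.3, -0.6, -0.9]
grip_width: 0.0128
t 13.55 pos [0.4939 0.2594 0.0516] yaw 0.4757 tilt [-0.0003  0.    ] F [ 0.29 -0.64 -0.94] w 0.0128 q [ 0.42  0.02  1.63 -0.    1.5   1.52]
time: 14.18
position: [0.511, 0.2683, 0.0517]
tool_rot: [0.972, 0.236, -0.0, 0.0]
contact_force: [-0.7, -0.5, 0.1]
grip_width: 0.0131
t 14.18 pos [0.511  0.2683 0.0517] yaw 0.4758 tilt [-0.0003 -0.    ] F [-0.69 -0.49  0.09] w 0.0131 q [0.42 0.07 1.57 0.   1.5  1.52]
```

View pics/w8.png

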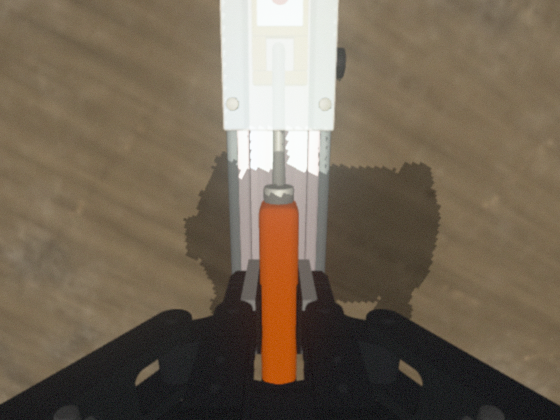

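View pics/s8.png

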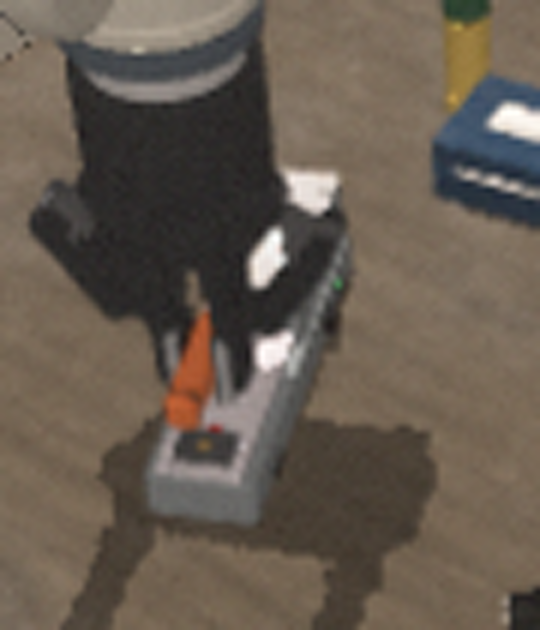

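Hook sits over the window in the wrist view (around 279,45). Enlarge with contrast.

```bash
python3 - <<'E'
from h import *
st();c=ctrl.camera("wrist")
g=c["pixels"][0:135,215:345].astype(float); g=np.clip((g-200)*4.6,0,255).astype(np.uint8)
cv2.imwrite("pics/w8e.png",cv2.resize(g[:,:,::-1],None,fx=4,fy=4,interpolation=cv2.INTER_CUBIC))
E
```

```text
t 14.28 pos [0.511  0.2683 0.0518] yaw 0.4758 tilt [-0.0002  0.    ] F [ 0.41  0.19 -0.92] w 0.0124 q [ 0.42  0.07  1.57 -0.    1.5   1.52]
```

View pics/w8e.png

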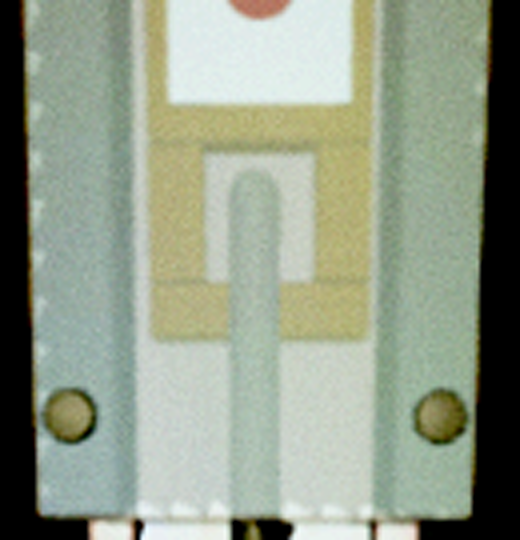

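```bash
python3 -m pendant '[[0,0.0003,0.003,0,0,0,0],[0,0.0003,0.006,0,0,0,0],[0,0.0003,0.0078,0,0,0,0],[0,0.0003,0.0078,0,0,0,0],[0,0.0003,0.0078,0,0,0,0]]'
python3 - <<'E'
from h import *
st();c=ctrl.camera("wrist")
g=c["pixels"][0:135,215:345].astype(float); g=np.clip((g-200)*4.6,0,255).astype(np.uint8)
cv2.imwrite("pics/w9e.png",cv2.resize(g[:,:,::-1],None,fx=4,fy=4,interpolation=cv2.INTER_CUBIC))
E
```

```text
time: 14.95
position: [0.5113, 0.2681, 0.044]
tool_rot: [0.972, 0.236, 0.0, 0.0]
contact_force: [-0.1, -0.1, -1.4]
grip_width: 0.0126
t 14.95 pos [0.5113 0.2681 0.044 ] yaw 0.4758 tilt [0.0001 0.    ] F [-0.08 -0.06 -1.39] w 0.0126 q [ 0.42  0.08  1.58 -0.    1.49  1.52]
```

View pics/w9e.png

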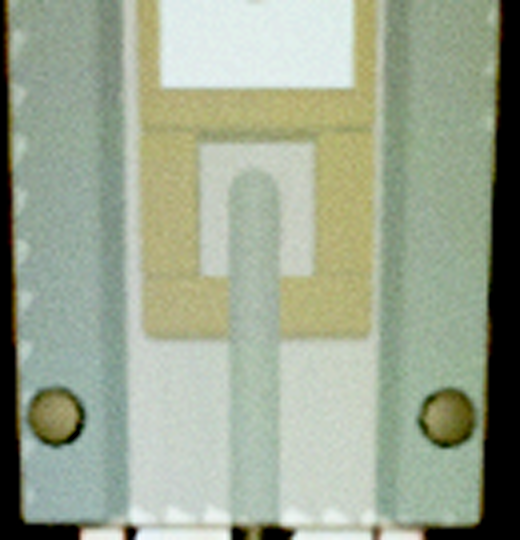

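```bash
python3 -m pendant '[[-0.002,0,0,0,0,0,0],[-0.004,0,0,0,0,0,0],[-0.006,0,0,0,0,0,0],[-0.008,0,0,0,0,0,0],[-0.012,0,0,0,0,0,0],[-0.016,0,0,0,0,0,0],[-0.02,0,0,0,0,0,0],[-0.024,0,0,0,0,0,0],[-0.028,0,0,0,0,0,0],[-0.032,0,0,0,0,0,0],[-0.036,0,0,0,0,0,0],[-0.036,0,0,0,0,0,0]]'
python3 - <<'E'
from h import *
st();c=ctrl.camera("wrist"); crop(c,(200,0,360,210),3,"w10")
E
```

```text
time: 16.5
position: [0.479, 0.2514, 0.0439]
tool_rot: [0.972, 0.236, -0.0, 0.0]
contact_force: [1.1, 0.2, -0.9]
grip_width: 0.0127
t 16.5 pos [0.479  0.2514 0.0439] yaw 0.4758 tilt [-0.0003  0.    ] F [ 1.1   0.19 -0.86] w 0.0127 q [ 0.42 -0.02  1.68 -0.    1.48  1.52]
```

View pics/w10.png

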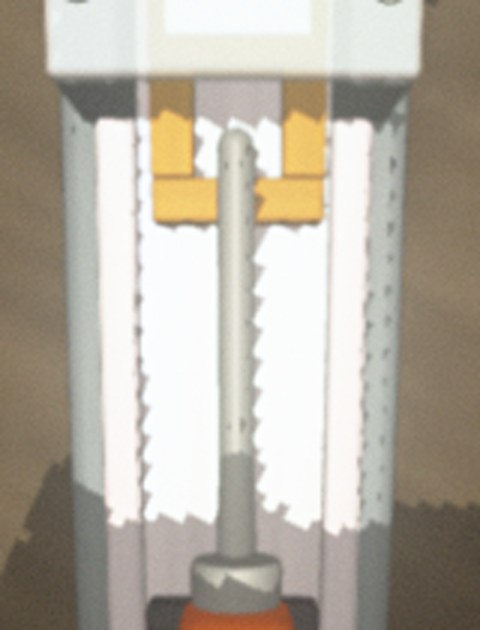

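```bash
python3 -m pendant '[[-0.003,0,0,0,0,0,0],[-0.006,0,0,0,0,0,0],[-0.01,0,0,0,0,0,0],[-0.014,0,0,0,0,0,0],[-0.018,0,0,0,0,0,0],[-0.022,0,0,0,0,0,0],[-0.026,0,0,0,0,0,0],[-0.03,0,0,0,0,0,0],[-0.034,0,0,0,0,0,0],[-0.037,0,0,0,0,0,0],[-0.04,0,0,0,0,0,0],[-0.04,0,0,0,0,0,0]]'
python3 - <<'E'
from h import *
st();c=ctrl.camera("wrist"); cv2.imwrite("pics/w11.png",c["pixels"][:,:,::-1])
c=ctrl.camera("scene"); crop(c,(195,130,285,235),6,"s11")
E
```

```text
time: 18.05
position: [0.4435, 0.2331, 0.044]
tool_rot: [0.972, 0.236, -0.0, 0.0]
contact_force: [1.3, 0.4, -0.9]
grip_width: 0.0127
t 18.05 pos [0.4435 0.2331 0.044 ] yaw 0.4757 tilt [-0.0002 -0.    ] F [ 1.25  0.41 -0.95] w 0.0127 q [ 0.42 -0.13  1.78 -0.    1.49  1.51]
```

View pics/w11.png

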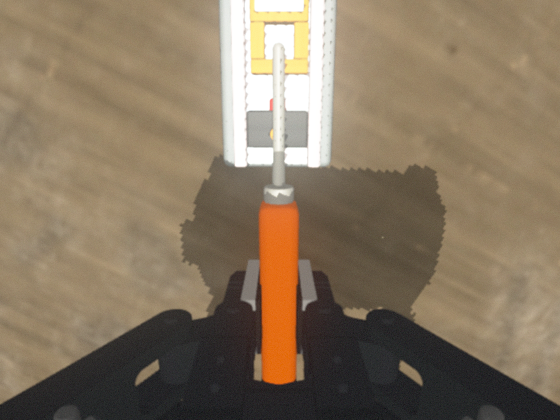

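View pics/s11.png

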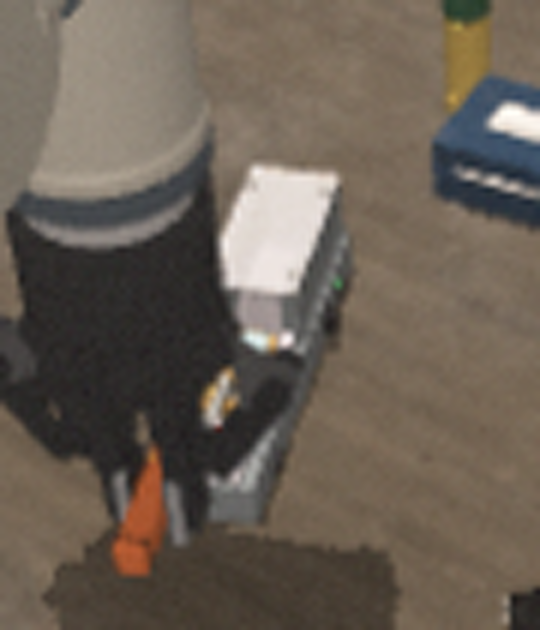

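```bash
cat > f.py <<'E'
from h import *
C,S=np.cos(.4758),np.sin(.4758); L=[]
for i in range(3):
    s=ctrl.observe(); F=s["contact_force"]; L.append([C*F[0]+S*F[1],-S*F[0]+C*F[1],F[2]]); ctrl.camera("wrist")
L=np.array(L); P=s["position"]-[.5688,.2981,0]
print("t",round(s["time"],2),"Fx",L[:,0].round(1),"mean",L.mean(0).round(2),"tcp dryer x",round((C*P[0]+S*P[1])*1e3,2),"z",s["position"][2].round(4))
E
python3 -m pendant '[[-0.003,0,0,0,0,0,0],[-0.006,0,0,0,0,0,0],[-0.009,0,0,0,0,0,0],[-0.009,0,0,0,0,0,0]]' >/dev/null; python3 f.py
python3 -m pendant '[[-0.001,0,0,0,0,0,0],[-0.001,0,0,0,0,0,0]]' >/dev/null; python3 f.py
```

```text
t 18.75 Fx [ 0.2 -0.3 -0.7] mean [-0.29  0.09 -0.53] tcp dryer x -149.96 z 0.044
t 19.15 Fx [1.  0.5 0.2] mean [ 0.6   0.14 -0.44] tcp dryer x -150.88 z 0.044
```

```bash

python3 -m pendant '[[-0.001,0,0,0,0,0,0],[-0.001,0,0,0,0,0,0]]' >/dev/null; python3 f.py
python3 -m pendant '[[-0.001,0,0,0,0,0,0],[-0.001,0,0,0,0,0,0]]' >/dev/null; python3 f.py
python3 -m pendant '[[-0.001,0,0,0,0,0,0],[-0.001,0,0,0,0,0,0]]' >/dev/null; python3 f.py
python3 -c "
from h import *
c=ctrl.camera('wrist'); crop(c,(200,0,360,180),3,'w12')"
```

```text
t 19.55 Fx [3.5 3.7 4.8] mean [ 3.99 -0.38 -2.23] tcp dryer x -151.43 z 0.0441
t 19.95 Fx [4.8 5.8 4.8] mean [ 5.15 -0.03 -2.9 ] tcp dryer x -152.28 z 0.0441
t 20.35 Fx [5.5 6.2 6.2] mean [ 6.   -0.35 -3.03] tcp dryer x -153.29 z 0.0441
```

View pics/w12.png

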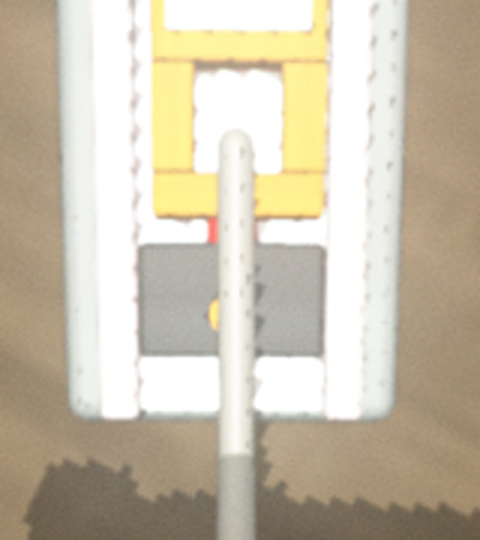

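```bash

python3 -m pendant '[[-0.001,0,0,0,0,0,0],[-0.001,0,0,0,0,0,0]]' >/dev/null; python3 f.py
python3 -m pendant '[[-0.001,0,0,0,0,0,0],[-0.001,0,0,0,0,0,0]]' >/dev/null; python3 f.py
python3 -m pendant '[[-0.0005,0,0,0,0,0,0],[-0.0005,0,0,0,0,0,0]]' >/dev/null; python3 f.py
python3 -m pendant '[[-0.0005,0,0,0,0,0,0],[-0.0005,0,0,0,0,0,0]]' >/dev/null; python3 f.py
```

```text
t 20.8 Fx [6.8 6.1 5.6] mean [ 6.15 -0.38 -2.77] tcp dryer x -154.32 z 0.0441
t 21.2 Fx [5.6 5.3 5.4] mean [ 5.45 -0.37 -2.44] tcp dryer x -155.31 z 0.0441
t 21.6 Fx [6.1 5.6 4.9] mean [ 5.52 -0.32 -3.59] tcp dryer x -155.76 z 0.0441
t 22.0 Fx [6.7 5.  6.3] mean [ 6.02  0.39 -3.03] tcp dryer x -156.27 z 0.0441
```

```bash

python3 -m pendant '[[-0.0005,0,0,0,0,0,0],[-0.0005,0,0,0,0,0,0]]' >/dev/null; python3 f.py
python3 -m pendant '[[-0.0005,0,0,0,0,0,0],[-0.0005,0,0,0,0,0,0]]' >/dev/null; python3 f.py
python3 -c "
from h import *
c=ctrl.camera('wrist'); crop(c,(200,0,360,180),3,'w13')"
```

```text
t 22.4 Fx [7.  7.2 7.4] mean [ 7.22 -0.47 -3.36] tcp dryer x -156.48 z 0.0442
t 22.8 Fx [8. 9. 8.] mean [ 8.34 -0.3  -4.68] tcp dryer x -156.61 z 0.0442
```

View pics/w13.png

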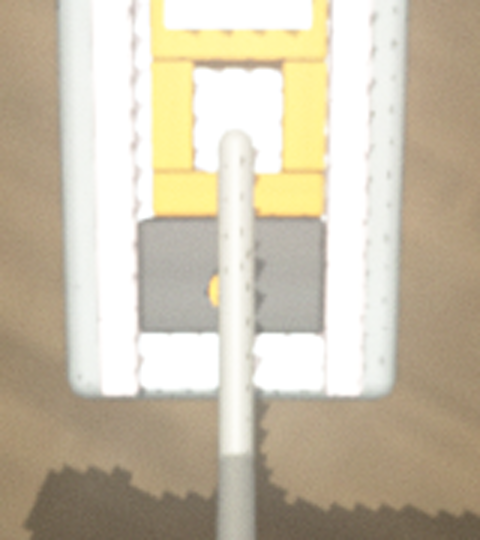

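```bash

python3 -m pendant '[[-0.0003,0,0,0,0,0,0],[-0.0006,0,0,0,0,0,0],[-0.0006,0,0,0,0,0,0]]' >/dev/null; python3 f.py; python3 f.py
```

```text
t 23.38 Fx [11.5 11.2 10.9] mean [11.18  0.1  -5.14] tcp dryer x -156.71 z 0.0443
t 23.52 Fx [10.  11.1 10.3] mean [10.47  0.18 -5.63] tcp dryer x -156.71 z 0.0443
```

```bash

python3 -m pendant '[[-0.0001,0,0,0,0,0,0],[-0.0001,0,0,0,0,0,0],[-0.0001,0,0,0,0,0,0],[-0.0001,0,0,0,0,0,0],[-0.0001,0,0,0,0,0,0]]' >/dev/null; python3 f.py
```

```text
t 24.3 Fx [11.5 11.6 10.7] mean [11.27  0.5  -5.95] tcp dryer x -156.73 z 0.0443
```

```bash

python3 -m pendant '[[0.001,0,0,0,0,0,0],[0.002,0,0,0,0,0,0],[0.003,0,0,0,0,0,0],[0.004,0,0,0,0,0,0],[0.005,0,0,0,0,0,0],[0.005,0,0,0,0,0,0]]' >/dev/null; python3 f.py
python3 -c "
from h import *
c=ctrl.camera('wrist'); crop(c,(200,0,360,180),3,'w14')"
```

```text
t 25.2 Fx [-0.2  0.3  0.3] mean [ 0.11  0.24 -1.17] tcp dryer x -153.71 z 0.0439
```

View pics/w14.png

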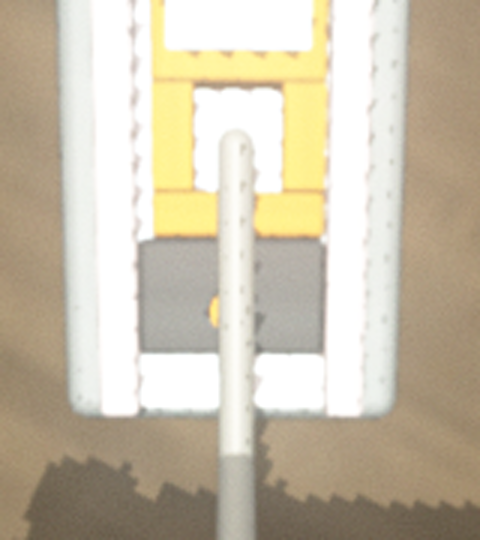

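```bash

python3 -m pendant '[[0.0012,0,0,0,0,0,0],[0.0012,0,-0.003,0,0,0,0],[0.0012,0,-0.006,0,0,0,0],[0.0012,0,-0.01,0,0,0,0],[0.0012,0,-0.02,0,0,0,0],[0.0012,0,-0.04,0,0,0,0],[0.0012,0,-0.07,0,0,0,0],[0.0012,0,-0.07,0,0,0,0]]'; python3 f.py
python3 -c "
from h import *
c=ctrl.camera('wrist'); cv2.imwrite('pics/w15.png',c['pixels'][:,:,::-1])"
```

```text
time: 26.3
position: [0.4353, 0.2288, 0.1183]
tool_rot: [0.972, 0.236, 0.003, -0.001]
contact_force: [-0.3, 0.0, -0.8]
grip_width: 0.0128
t 26.4 Fx [-0.2  0.3 -0.6] mean [-0.18  0.24 -1.16] tcp dryer x -152.12 z 0.1146
```

View pics/w15.png

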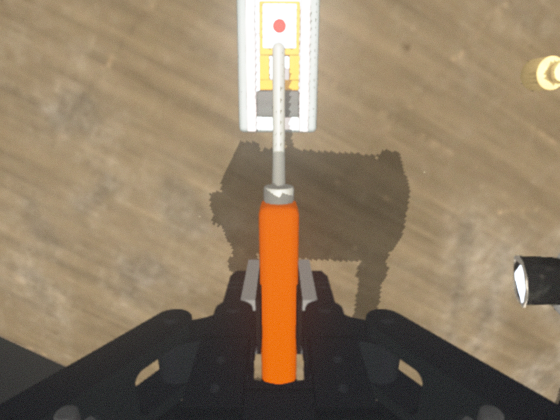

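```bash

python3 -m pendant '[[0,0,-0.05,0,0,0,0],[0,0,-0.1,0,0,0,0],[0,0,-0.15,0,0,0,0],[0,0,-0.19,0,0,0,0],[0,0,-0.206,0,0,0,0],[0,0,-0.206,0,0,0,0]]'
python3 -c "
from h import *
st();print(delta([.4873,-.2318,.321],-.1775))"
```

```text
time: 27.25
position: [0.4338, 0.2281, 0.3204]
tool_rot: [0.972, 0.236, 0.0, -0.0]
contact_force: [-0.4, 0.1, -1.5]
grip_width: 0.0124
t 27.25 pos [0.4338 0.2281 0.3204] yaw 0.4758 tilt [0.001  0.0001] F [-0.37  0.1  -1.49] w 0.0124 q [ 0.41 -0.17  1.32 -0.    1.98  1.51]
[-0.1631, 0.4334, -0.0008, -0.0003, -0.001, 0.6533]
```

```bash

python3 -m pendant '[[-0.012,0.03,0,0,0,0.06,0],[-0.03,0.08,0,0,0,0.13,0],[-0.049,0.13,0,0,0,0.2,0],[-0.068,0.18,0,0,0,0.27,0],[-0.087,0.23,0,0,0,0.34,0],[-0.106,0.28,0,0,0,0.41,0],[-0.125,0.33,0,0,0,0.48,0],[-0.143,0.38,0,0,0,0.55,0],[-0.155,0.413,0,0,0,0.62,0],[-0.163,0.4335,-0.001,0,0,0.653,0],[-0.163,0.4335,-0.001,0,0,0.653,0],[-0.163,0.4335,-0.001,0,0,0.653,0]]'
python3 -c "
from h import *
st();print(delta([.4873,-.2318,.15],-.1775))"
```

```text
time: 28.75
position: [0.4872, -0.231, 0.3207]
tool_rot: [0.996, -0.088, -0.0, -0.0]
contact_force: [-1.0, 0.2, -0.1]
grip_width: 0.0128
t 28.75 pos [ 0.4872 -0.231   0.3207] yaw -0.1755 tilt [-0.0005 -0.0007] F [-1.04  0.17 -0.05] w 0.0128 q [-0.51 -0.03  1.2   0.    1.98  1.24]
[0.0003, 0.0009, 0.1707, -0.0007, 0.0005, 0.002]
```

```bash

python3 -m pendant '[[0,0.001,0.05,0,0,0.002,0],[0,0.001,0.1,0,0,0.002,0],[0,0.001,0.15,0,0,0.002,0],[0,0.001,0.2,0,0,0.002,0],[0,0.001,0.24,0,0,0.002,0],[0,0.001,0.24,0,0,0.002,0],[0,0.001,0.24,0,0,0.002,0]]'
python3 -c "
from h import *
c=ctrl.camera('wrist'); cv2.imwrite('pics/w16.png',c['pixels'][:,:,::-1])
st();print(delta([.4873,-.2318,.0355],-.1775))"
```

```text
time: 29.62
position: [0.488, -0.2327, 0.0833]
tool_rot: [0.996, -0.089, 0.001, 0.001]
contact_force: [-0.0, 0.1, -0.8]
grip_width: 0.0129
t 29.68 pos [ 0.4884 -0.2331  0.084 ] yaw -0.1782 tilt [0.0042 0.0014] F [0.24 0.44 0.56] w 0.0126 q [-0.51 -0.05  1.63  0.    1.55  1.24]
[-0.0015, -0.0012, 0.0485, 0.0014, -0.0042, -0.0007]
```

View pics/w16.png

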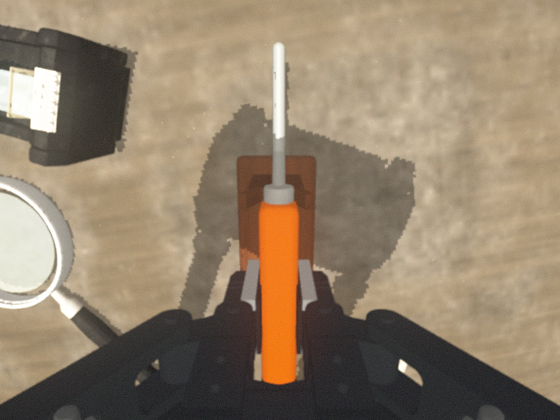

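```bash

python3 -m pendant '[[0,0,0.01,0,0,0,0],[0,0,0.02,0,0,0,0],[0,0,0.02,0,0,0,0],[0,0,0.02,0,0,0,0],[0,0,0.02,0,0,0,0]]'
python3 -c "
from h import *
st();print(delta([.4873,-.2318,.0355],-.1775))"
```

```text
time: 30.3
position: [0.4871, -0.2331, 0.0613]
tool_rot: [0.996, -0.09, 0.0, 0.0]
contact_force: [0.1, -0.5, -0.8]
grip_width: 0.013
t 30.3 pos [ 0.4871 -0.2331  0.0613] yaw -0.1793 tilt [0.0004 0.0002] F [ 0.14 -0.53 -0.82] w 0.013 q [-0.51 -0.04  1.66 -0.    1.52  1.24]
[-0.0001, -0.0014, 0.0258, 0.0002, -0.0004, -0.0018]
```

```bash

python3 -m pendant '[[0,-0.0013,0.005,0,0,-0.0018,0],[0,-0.0013,0.01,0,0,-0.0018,0],[0,-0.0013,0.015,0,0,-0.0018,0],[0,-0.0013,0.02,0,0,-0.0018,0],[0,-0.0013,0.02,0,0,-0.0018,0],[0,-0.0013,0.023,0,0,-0.0018,0],[0,-0.0013,0.023,0,0,-0.0018,0]]'
python3 -c "
from h import *
st();print(delta([.4873,-.2318,.0355],-.1775))"
python3 -m pendant '[[0,0,0.001,0,0,0,0],[0,0,0.002,0,0,0,0],[0,0,0.002,0,0,0,0]]'
```

```text
time: 31.18
position: [0.4871, -0.2317, 0.0378]
tool_rot: [0.996, -0.089, -0.0, -0.0]
contact_force: [-0.4, -0.3, 0.3]
grip_width: 0.0127
t 31.18 pos [ 0.4871 -0.2317  0.0378] yaw -0.1774 tilt [-0.0003 -0.0001] F [-0.39 -0.32  0.33] w 0.0127 q [-0.51 -0.02  1.69 -0.    1.47  1.24]
[0.0002, 0.0001, 0.0023, -0.0001, 0.0003, 0.0001]
time: 31.55
position: [0.4872, -0.2317, 0.0359]
tool_rot: [0.996, -0.089, -0.0, -0.0]
contact_force: [0.6, -0.2, -0.6]
grip_width: 0.013
```

```bash

python3 -m pendant '[[0,0,0.001,0,0,0,0],[0,0,0.001,0,0,0,0]]'
python3 -c "
from h import *
st()
c=ctrl.camera('wrist'); cv2.imwrite('pics/w17.png',c['pixels'][:,:,::-1])"
```

```text
time: 31.8
position: [0.4872, -0.2317, 0.0349]
tool_rot: [0.996, -0.089, -0.0, -0.0]
contact_force: [0.2, 0.3, -0.6]
grip_width: 0.0128
t 31.8 pos [ 0.4872 -0.2317  0.0349] yaw -0.1774 tilt [-0.0001 -0.    ] F [ 0.15  0.29 -0.6 ] w 0.0128 q [-0.51 -0.02  1.69 -0.    1.47  1.24]
```

View pics/w17.png

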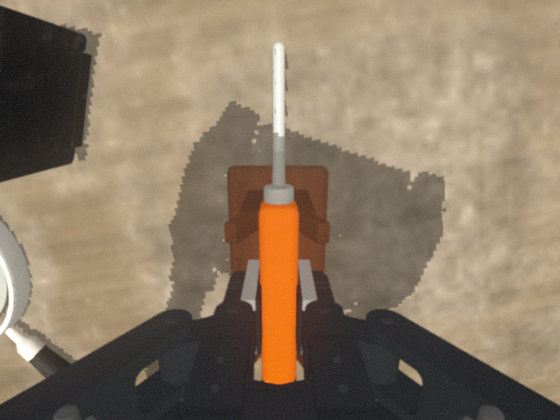

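```bash

python3 -m pendant '[[0,0,0.001,0,0,0,0],[0,0,0.001,0,0,0,0]]'
python3 -m pendant '[[0,0,0.0005,0,0,0,0],[0,0,0.0005,0,0,0,0]]'
```

```text
time: 32.1
position: [0.4873, -0.2318, 0.0347]
tool_rot: [0.996, -0.089, 0.0, 0.0]
contact_force: [-2.1, 1.2, 4.3]
grip_width: 0.0129
time: 32.35
position: [0.4873, -0.2318, 0.0346]
tool_rot: [0.996, -0.089, 0.0, 0.0]
contact_force: [-3.6, 2.6, 7.3]
grip_width: 0.013
```

Seated in the notches. Back off slightly, release and retreat.

```bash

python3 -m pendant '[[0,0,-0.001,0,0,0,0],[0,0,-0.001,0,0,0,0.15],[0,0,-0.001,0,0,0,0.4],[0,0,-0.001,0,0,0,0.7],[0,0,-0.001,0,0,0,0.7],[0,0,-0.001,0,0,0,0.7],[0,0,-0.001,0,0,0,0.7]]'
python3 -c "
from h import *
st()
c=ctrl.camera('wrist'); cv2.imwrite('pics/w18.png',c['pixels'][:,:,::-1])"
```

```text
time: 33.22
position: [0.4872, -0.2317, 0.0344]
tool_rot: [0.996, -0.089, -0.0, -0.0]
contact_force: [-0.0, -0.7, 0.1]
grip_width: 0.0602
t 33.23 pos [ 0.4872 -0.2317  0.0344] yaw -0.1774 tilt [-0. -0.] F [-0.01 -0.74  0.13] w 0.0602 q [-0.51 -0.02  1.69  0.    1.47  1.24]
```

View pics/w18.png

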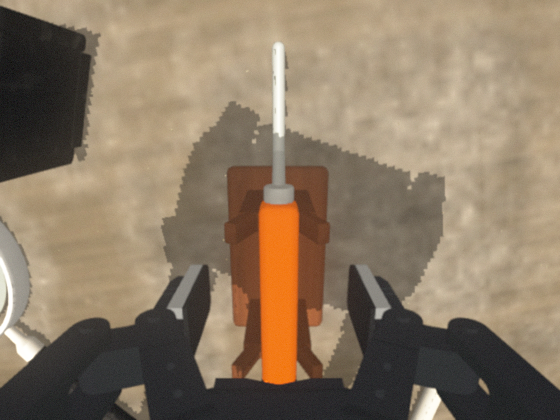

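```bash

python3 -m pendant '[[0,0,-0.02,0,0,0,0.7],[0,0,-0.06,0,0,0,0.7],[0,0,-0.11,0,0,0,0.7],[0,0,-0.16,0,0,0,0.7],[0,0,-0.216,0,0,0,0.7],[0,0,-0.216,0,0,0,0.7],[0,0,-0.216,0,0,0,0.7]]'
python3 - <<'E'
from h import *
st()
c=ctrl.camera('wrist'); crop(c,(240,70,320,240),4,"w19")
S=ctrl.camera('scene'); crop(S,(205,140,275,225),7,"s19"); crop(S,(365,270,445,340),8,"ss19")
cv2.imwrite("pics/s20.png",S["pixels"][:,:,::-1])
E
```

```text
time: 34.15
position: [0.4872, -0.2317, 0.2514]
tool_rot: [0.996, -0.089, 0.001, 0.0]
contact_force: [-0.3, 0.5, 0.1]
grip_width: 0.0598
t 34.15 pos [ 0.4872 -0.2317  0.2514] yaw -0.1774 tilt [0.0014 0.0004] F [-0.27  0.46  0.07] w 0.0598 q [-0.51 -0.07  1.36  0.    1.85  1.24]
```

View pics/w19.png

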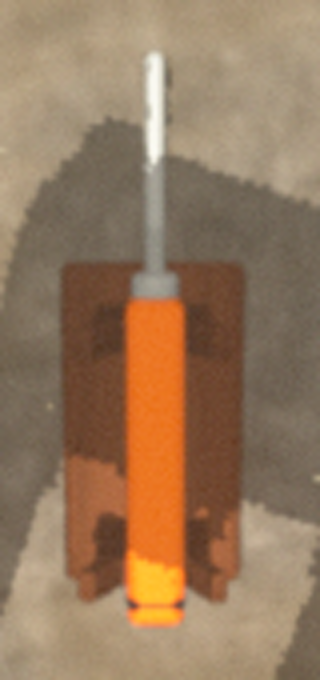

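View pics/s19.png

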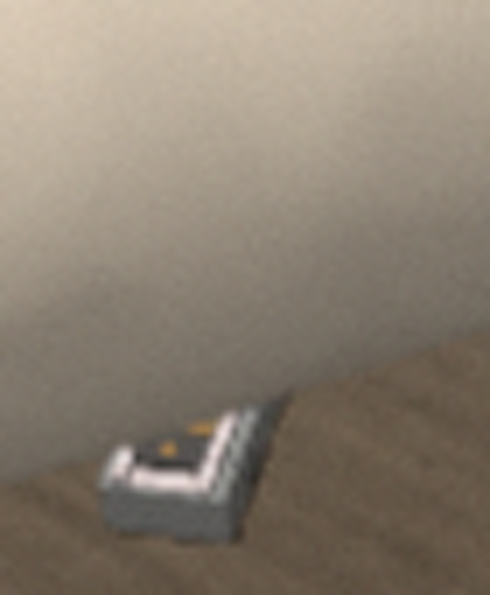

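View pics/ss19.png

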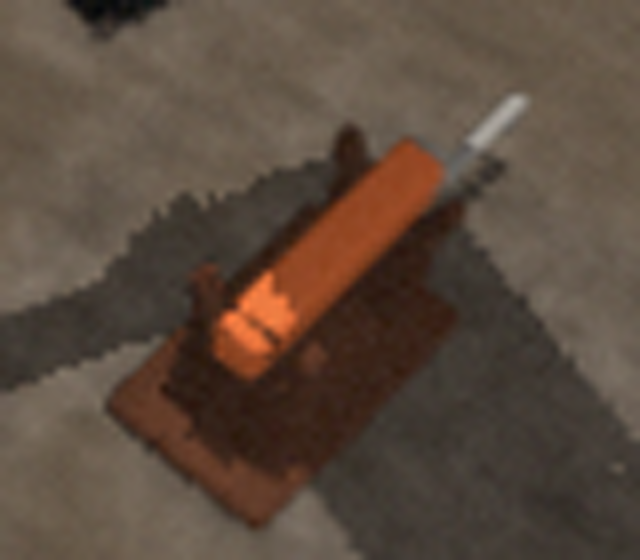

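```bash
python3 - <<'E'
from h import *
c=ctrl.camera('top'); crop(c,(200,165,270,245),7,"t20"); cv2.imwrite("pics/t20f.png",c["pixels"][:,:,::-1])
E
```

```text
(no output)
```

View pics/t20.png

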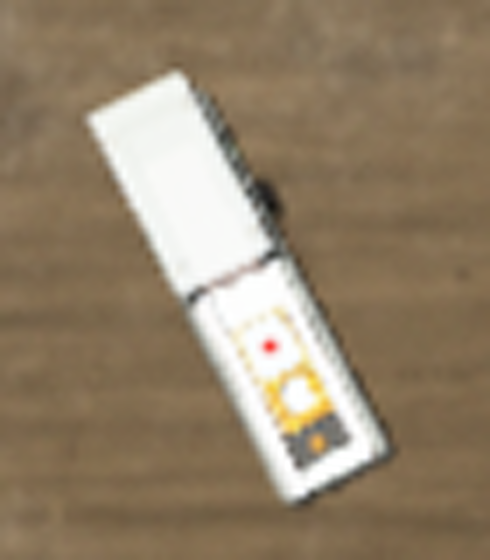

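View pics/t20f.png

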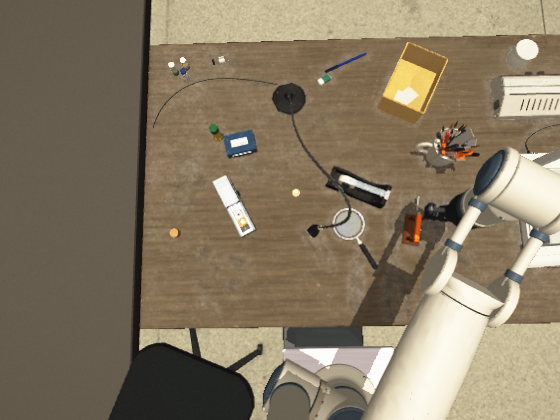

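The top view shows the carrier flush against the stop with no red showing. The cork (174,233) and the weight (296,192) are where they started, and the pick is in its stand.

```bash
python3 -c "
from bench import ctrl
print(ctrl.hand_in())"
```

```text
the job is handed in; nothing more can be done
None
```

I drew the carrier out with the pick until it was flush against the stop. I held it there, slacked off, put the pick back in its stand and handed the job in at about 34 s of the 72 s allowed.

- **Pull:** The button went in at about 6 N. I then held for about a second with 10.5–11.3 N measured along the pull, about 12 N counting the vertical part. The wrist reading carries about 1 N of noise. It cannot separate the hook's force on the carrier from other loads on the tool, so the contact force itself was not measured directly.
- **Carrier and button:** The last top view shows the carrier flush with the stop and no red showing. I judged the button's position only from that picture and from the force rising at the end.
- **Pick:** It is released and sits in both notches; the final wrist and scene views look the same as at the start.
- **Other things:** The cork and the weight are where they started, and the gripper is clear of everything.
- **Disagreement:** My first dryer position from the scene and top pictures was about 5 mm off the wrist-camera one. I used the wrist one, and the hook and window lined up with it.

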